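Jack up the centrifuge and hold it for a foot change

ROBOT

A 6-joint arm with a two-finger parallel gripper is mounted at the origin on the work surface. World frame = base frame: x ahead of the robot, y to its left, z up, the work surface at z = 0. Lengths are in m, angles in rad, forces in N, time in s.
With the tool pointing down it reaches from about 0.275 to 0.825 m from the base axis. Payload 4.9 kg.
Tool frame: the origin (TCP) lies between the finger pads; the fingertips stand 8 mm ahead of it and the grasp point (between the pads) lies 11 mm behind it; z points along the fingers, y is the direction in which the jaws open and shut (so a half turn about z gives the same grasp; the last joint's range is limited). The gripper opens to 85 mm and grips with 20 to 120 N. Pads are 22 mm wide; open, the fingers measure 114 mm over their backs; the gripper's body (76 mm by 85 mm) begins 54 mm behind the grasp point. The pads swing forward as they close: fully open they stand 13 mm farther back than shut.
Start: joints at [1.101, 0.326, -0.193, 1.052, 0, 1.437], TCP at [0.181, 0.519, 0.239] pointing down, gripper open.
Joint ranges: [-2.65, 2.65], [-0.97, 1.79], [-1.3, 1.35], [-1.93, 2.1], [-1.47, 1.37], [-3.14, 3.14]. Speed limits (rad/s): [2.57, 2.57, 3.14, 3.14, 3.14, 3.14].

INTERFACE

Orientations are given as a unit quaternion [w, x, y, z].
In Python, from workcell import ctrl, cams gives the robot as it stands.
- The arm moves only by the shell command python3 -m crank 'ROWS' [FORCE]. ROWS is JSON, a list of rows, each a list of 7 numbers: the shift along the tool's x, y, z in mm, then the turn, a rotation vector about the tool's x, y, z in rad, then the opening, from 0 (shut) to 1 (fully open). A call has exactly 5 rows; each row shifts and turns the commanded pose from where the row before left it, along the tool's axes as they then stand; what a row does not reach is not made up. A row lasts 1/8 s, in which the tool goes at most 62.5 mm and 10.7 degrees, less where a joint would pass 70% of its speed; a pose out of reach is approached as far as the arm can. A call is refused whole if a number of a shift passes 62.5 or a number of a turn 0.188, either way. A call with a gripper value outside its range is refused whole. The fingers move at their own pace and stop on an object; FORCE is the grip in N (left out, the last holds). Time passes only in rows, so rows that do not move let the fingers close, or fill a call up. It gives the time, the measured TCP pose, the force and the opening at its end, in the units of the state.
- ctrl.read_state(): the state, without advancing time (a new reading comes with each control period).
- cams.read_camera(name): name is "scene" or "top" or "wrist"; returns (picture, depth): 384x512x3 uint8, blue, green, red; 384x512 float32, m along the optical axis (not along the pixel's ray), 0 where there is no reading.
- cams.camera_model(name): a dict with "fovy" (degrees; the focal length in pixels is half the picture's height over the tangent of half this angle, whatever the lens; pixels are square), "cx", "cy" (the principal point, pixels), "world_from_camera" (4x4, takes a point from camera to world coordinates); the wrist camera has in their place "T_tool_cam" (4x4, takes a point from camera to tool coordinates, whose origin is the TCP and whose axes are the flange's). Camera axes: x right, y down, z forward; pixel columns grow to the right and rows downward; lengths in m; the calibration is good to about 2 mm. A picture is of the moment at which its call begins: read the wrist's pose just before it. camera_model takes no time and is no camera call.
- ctrl.sign_off(): hands the job in, once; it reports no verdict.
The state is a dict: "time": time; "qpos": joint angles; "qvel": joint speeds; "joint_torque": joint torques, N m; "ee_pos": TCP position; "orientation": TCP orientation; "contact_force": force on the tool from outside, world axes, zero at the start; "torque": the same for the moment, N m; "opening": finger opening in m.
Only numpy, scipy, OpenCV 4.12 (cv2) and the standard library are available. Lean on these libraries where they do the work, as an engineer would, in place of code of your own. Each camera call takes 0.05 s, during which the arm holds its last target.

TASK

Slide the blue lever jack over until its round saddle sits centred under the yellow jacking bracket on the centrifuge's side, then take the loose handle bar from its stand and stand it fully down in the jack's socket. Pull the bar over, away from the centrifuge, until both rubber feet on the bracket side hang at least 15 mm clear of the bench, and finish still holding the handle there - the jack has no catch and sinks back if let go. Do not shove the centrifuge along or disturb the new feet, the bottle or the tray.

Things in the scene. Friction and masses are not known exactly. Their poses are not given: they have to be found in the camera images.
- centrifuge: Benchtop centrifuge, 4.4 kg give or take 15 %, cream case over a grey base frame, 300 (its x) x 260 (its y) x 211 mm high with a round grey lid, standing loose on four levelling feet (rubber pads 38 mm across, at x +-115, y +-105 mm; 46 mm free under the base frame). Origin on the bench under its middle; z up; the control panel faces its -x, the yellow jacking bracket is on its -y side, half-way along. The case side is at y = -130 mm.
- lift_point (a point): The marked lift point: centre of the underside of the projecting part of the yellow bracket, 46 mm above the bench, 144 mm to the -y side of the centrifuge's middle (14 mm outside the case side). Its plate is 44 mm along the case and sticks out 28 mm, 6 mm thick; a yellow arrow on the case points down at it. Axes as the centrifuge.
- foot_front (a point): Underside of the rubber foot on the bracket side, control-panel end. 0 high while it stands on the bench.
- foot_back (a point): Underside of the rubber foot on the bracket side, rear end.
- far_foot (a point): Underside of the rear foot on the side away from the bracket; the centrifuge tips about the feet of that side when it is jacked.
- jack: Small blue one-stroke lever jack, 0.9 kg in all, loose on the bench. Origin on the bench right under the rocker pin; its +x points to the saddle end, z up. Base plate from x = -120 to +85 mm, 86 mm wide, 6 mm thick; two cheeks 58 mm over all and 61 mm high beside the pin; the base plate goes under the bracket and the case. Can be slid about by its bail.
- jack_bail (a point): Middle of the top bar of the steel carrying bail at the rear of the jack: round bar 12 mm thick lying along the jack's x from x = -110 to -62 mm, its middle 62 mm above the bench, y = 0; a block 22 mm high lies under it. Pinch it from above across the jack's y and slide the jack.
- jack_pin (a point): Axis of the rocker pin, along the jack's y, 45 mm above the bench at the jack's x = 0: the handle swings about it.
- jack_lever (a joint): Angle of the rocker (rad): 0 = socket upright and saddle down (a light spring keeps it there), 0.6 = end stop, bar leaning over towards the jack's -x. Saddle top height over the bench is 45 + 65 sin(angle - 0.32) + 12.5 mm, so it meets the bracket at about 0.14; near 0.5 the feet are some 19 mm clear. Without a hold the load pushes the bar back upright. About 1 to 1.6 N m at the pin holds the load, so some 5 to 8 N at the grip.
- saddle_top (a point): Centre of the top of the jack's round rubber-faced saddle, 36 mm across, always level; 37 mm above the bench when down, 62 mm ahead (+x) of the jack's origin when down, 64 mm when it meets the bracket.
- socket_mouth (a point): Centre of the flared mouth of the handle socket, on the rocker, 117 mm above the bench and right above the pin when upright; mouth 35 mm wide inside, 44 mm outside, narrowing to a 22 mm bore. Its z points up out of the socket.
- socket_floor (a point): Centre of the inner floor of the socket, 57 mm below the mouth, 60 mm above the bench when upright.
- stand_mouth (a point): Centre of the mouth of the fixed stand (grey tube 32 mm thick, 23 mm bore, on a round 90 mm foot) in which the handle bar stands at first; mouth 80 mm above the bench, inner floor 12 mm.
- handle_mid (a point): Loose handle bar, 220 mm long, 0.18 kg: steel rod 16 mm thick with a black rubber grip 22 mm thick on its top 70 mm. This point is on its axis half-way up, 110 mm above its foot; its z points along the bar to the grip end.
- handle_grip (a point): Point on the bar's axis within the rubber grip, 192 mm above its foot and 28 mm below its top.
- handle_foot (a point): Foot of the bar: centre of its lower, chamfered end.
- new_foot_a: A new levelling foot lying ready, 42 mm across, 50 mm high. Bystander. Origin under its middle.
- new_foot_b: Another new levelling foot, the same. Bystander.
- bottle: Amber bottle, 60 mm across, 130 mm high. Bystander. Origin under its middle.
- tray: Low aluminium parts tray 100 x 80 x 30 mm. Bystander. Origin under its middle.
Mind the look-alikes: they are no part of the job. Of the things like the jack, leave any that is purple or turquoise; of the rest the smaller one is meant.

How it is judged:
By the outcome, as a careful person would: the job done as asked, in the order asked, and still so for the second after the job is handed in, while the arm keeps its last pose, push and grip.
It also fails if it takes over 72 s, if anything falls off the work surface, if the arm or the gripper's body presses on something with over 40 N, if the wrist force passes 120 N, or if a joint passes its speed limit or range.

## Working session

There is one attempt and no reset: what is moved stays moved. The work goes in short steps, Python scripts to look and compute and a shell command to move; the robot and the scene stay as the last step left them, time stands still between calls to the robot, and variables do not carry over. Pictures are saved under pics/ and viewed, and the job is handed in when it is done.

```bash
ls; mkdir -p pics
python3 - <<'E'
from workcell import ctrl,cams
import cv2,numpy as np
print(ctrl.read_state())
for n in ["scene","top","wrist"]:
    p,d=cams.read_camera(n); cv2.imwrite(f"pics/{n}0.png",p); np.save(f"pics/{n}0.npy",d)
    print(n,cams.camera_model(n))
E
```

```text
pics
{'time': 0.0, 'qpos': array([ 1.10081799e+00,  3.26926400e-01, -1.93575217e-01,  1.05198813e+00,
        1.14694514e-05,  1.43658737e+00]), 'qvel': array([ 0.00130323, -0.00027491, -0.00170006, -0.00177479,  0.00020505,
        0.00053109]), 'joint_torque': array([-2.68101503e-04, -4.43400049e+01,  2.62437952e+01,  1.52479304e-02,
       -3.03378483e-04,  1.07262935e-05]), 'ee_pos': array([0.18095883, 0.51878882, 0.23851462]), 'orientation': array([-2.57388357e-04,  1.67097103e-01,  9.85940080e-01, -8.06662488e-04]), 'contact_force': array([-0.29942805,  0.14842701,  0.75780432]), 'torque': array([0.01304515, 0.0239298 , 0.01386654]), 'opening': 0.0855479191280172}
scene {'fovy': 48.07288013527972, 'cx': 265.4526051205955, 'cy': 193.26727301714484, 'world_from_camera': array([[ 0.3994756 ,  0.59097346, -0.70083494,  1.36839505],
       [ 0.91671748, -0.25171669,  0.31027046, -0.29216232],
       [ 0.00694976, -0.76641313, -0.64231038,  0.9471467 ],
       [ 0.        ,  0.        ,  0.        ,  1.        ]])}
top {'fovy': 43.620530928649956, 'cx': 251.81624793389642, 'cy': 188.3202561583503, 'world_from_camera': array([[-0.01091424, -0.99455116,  0.10367671,  0.31341101],
       [-0.99988087,  0.01198646,  0.00972456,  0.10584356],
       [-0.01091429, -0.10355822, -0.99456351,  1.66275668],
       [ 0.        ,  0.        ,  0.        ,  1.        ]])}
wrist {'fovy': 68.61467466653248, 'cx': 256.20704340602776, 'cy': 195.02492262365007, 'T_tool_cam': array([[ 7.77520697e-04, -9.57779114e-01, -2.87504025e-01,
         7.45596181e-02],
       [ 9.99999445e-01,  5.40093901e-04,  9.05133787e-04,
        -1.23372632e-05],
       [-7.11639066e-04, -2.87504569e-01,  9.57779002e-01,
        -1.35019547e-01],
       [ 0.00000000e+00,  0.00000000e+00,  0.00000000e+00,
         1.00000000e+00]])}
```

View pics/scene0.png

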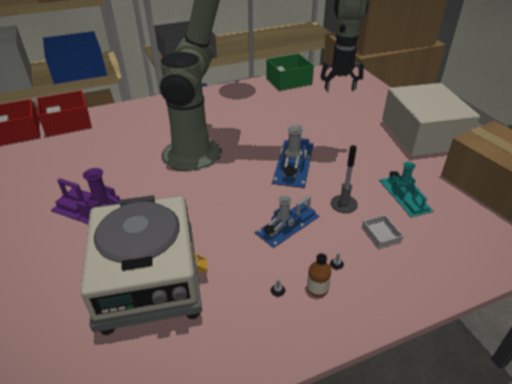

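View pics/top0.png

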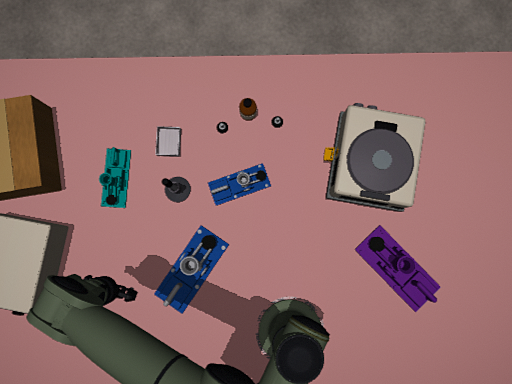

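View pics/wrist0.png

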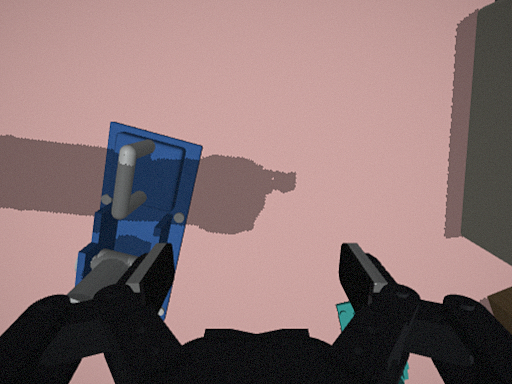

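The scene and top pictures show three candidate blue/other jacks. The small blue jack is at top-view (240,184), with its black saddle at (263,177). The bigger blue one is at (190,268). The yellow bracket is at (330,155), the stand and bar at (176,187), and the centrifuge at (378,157). Next I'll measure positions from depth.

```bash
cat > h.py <<'E'
import numpy as np,cv2
from workcell import ctrl,cams
from scipy.spatial.transform import Rotation as R
def K(n):
    m=cams.camera_model(n); return 192/np.tan(np.radians(m['fovy']/2)),m['cx'],m['cy']
def pose(s=None):
    s=s or ctrl.read_state(); T=np.eye(4); q=s['orientation']; T[:3,:3]=R.from_quat([q[1],q[2],q[3],q[0]]).as_matrix(); T[:3,3]=s['ee_pos']; return T
def wfc(n,T=None):
    m=cams.camera_model(n)
    return m['world_from_camera'] if n!='wrist' else T@m['T_tool_cam']
def cloud(n,d,T=None):
    f,cx,cy=K(n); v,u=np.mgrid[0:384,0:512]; P=np.stack([(u-cx)/f*d,(v-cy)/f*d,d],-1)
    W=wfc(n,T); return P@W[:3,:3].T+W[:3,3]
def ray(n,u,v,z,T=None):
    f,cx,cy=K(n); W=wfc(n,T); r=W[:3,:3]@np.array([(u-cx)/f,(v-cy)/f,1]); o=W[:3,3]; return o+r*(z-o[2])/r[2]
def proj(n,p,T=None):
    f,cx,cy=K(n); c=np.linalg.inv(wfc(n,T))@np.append(p,1); return c[0]/c[2]*f+cx,c[1]/c[2]*f+cy
E
python3 - <<'E'
from h import *
for n in ['top','scene']:
    p=cv2.imread(f'pics/{n}0.png'); d=np.load(f'pics/{n}0.npy'); C=cloud(n,d)
    h=cv2.cvtColor(p,cv2.COLOR_BGR2HSV); H,S,V=[h[...,i].astype(int) for i in range(3)]
    print(n,'bench z',np.median(C[...,2][(S<110)&(d>0)&(C[...,2]<.02)&(C[...,2]>-.02)]))
    for name,m in dict(blue=(H>105)&(H<122)&(S>150)&(V>40),yellow=(H>20)&(H<30)&(S>180)&(V>120)).items():
        k,l,st,ce=cv2.connectedComponentsWithStats(m.astype(np.uint8))
        for i in range(1,k):
            if st[i,4]>20:
                Q=C[(l==i)&(d>0)]; print(name,st[i],ce[i].round(1),Q.mean(0).round(4),Q.min(0).round(3),Q.max(0).round(3))
p=cv2.imread('pics/top0.png')[90:240,90:440]; cv2.imwrite('pics/top0z.png',cv2.resize(p,None,fx=2.28,fy=2.28,interpolation=cv2.INTER_CUBIC))
p=cv2.imread('pics/scene0.png')[130:330,70:370]; cv2.imwrite('pics/scene0z.png',cv2.resize(p,None,fx=2.66,fy=2.66,interpolation=cv2.INTER_CUBIC))
E
```

```text
top bench z -0.0004526493831547018
blue [208 164  63  41 918] [236.2 185.7] [0.4951 0.1757 0.013 ] [ 0.433  0.059 -0.007] [0.572 0.274 0.067]
blue [250 175   7   7  32] [252.7 177.7] [0.5228 0.1185 0.0089] [ 0.512  0.107 -0.004] [0.533 0.128 0.041]
blue [ 155  226   74   87 1807] [189.9 272.7] [0.2002 0.3347 0.0186] [ 0.068  0.206 -0.004] [0.358 0.456 0.092]
blue [194 247  14  15 101] [200.4 253.4] [0.2641 0.3003 0.0096] [ 0.238  0.277 -0.003] [0.286 0.322 0.055]
yellow [324 149   8  11  46] [327.2 154.1] [ 0.595  -0.1356  0.0523] [ 0.578 -0.148  0.04 ] [ 0.612 -0.123  0.062]
scene bench z -0.0016448130875822975
blue [  44   32   62   51 2334] [73.6 56.8] [-1.2482 -0.337  -0.0401] [-1.498 -0.476 -0.151] [-1.165 -0.192  0.014]
blue [302 140  10  14  79] [306.  145.4] [0.164  0.4094 0.028 ] [0.123 0.347 0.001] [0.253 0.449 0.086]
blue [273 155  36  32 452] [291.9 172.8] [0.2797 0.2933 0.0117] [0.169 0.211 0.002] [0.356 0.391 0.064]
blue [290 159   5   6  25] [291.8 161.1] [0.2098 0.3272 0.0071] [0.191 0.316 0.002] [0.231 0.34  0.011]
blue [257 205  60  41 567] [290.8 225. ] [0.5206 0.1709 0.0132] [ 0.454  0.063 -0.001] [0.571 0.267 0.061]
yellow [199 259   7  11  55] [202.3 263.4] [ 0.5954 -0.1349  0.0522] [ 0.577 -0.149  0.047] [ 0.618 -0.126  0.073]
```

View pics/top0z.png

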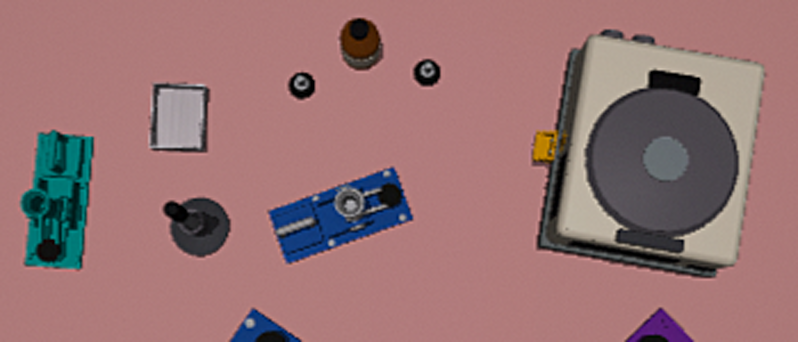

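View pics/scene0z.png

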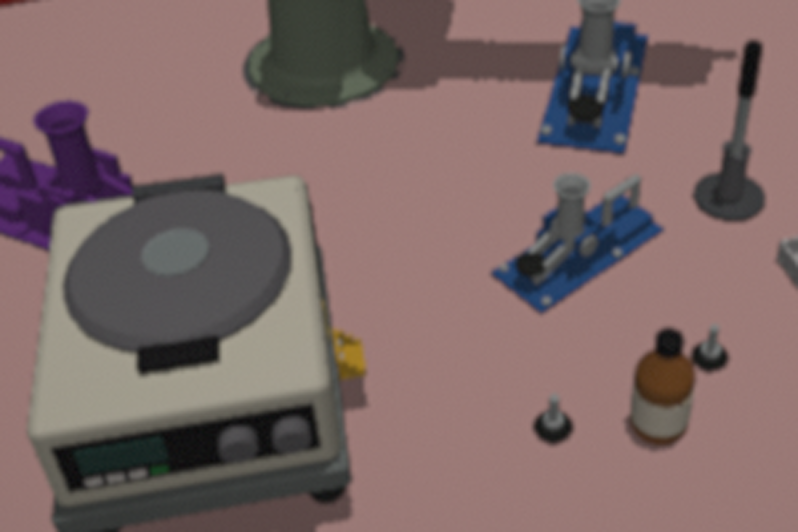

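Run:
```python
from h import *
g=lambda u,v:(90+u/2.28,90+v/2.28)
for nm,(u,v),z in [('c1',(395,168),.006),('c2',(412,215),.006),('c3',(288,263),.006),('c4',(270,211),.006),('saddle',(390,195),.037),('mouth',(349,204),.117),('bail a',(278,231),.068),('bail b',(314,223),.068)]:
    print(nm,ray('top',*g(u,v),z)[:2].round(4))
for n in ['top','scene']:
    p=cv2.imread(f'pics/{n}0.png'); d=np.load(f'pics/{n}0.npy'); C=cloud(n,d)
    x,y,z=C[...,0],C[...,1],C[...,2]
    reg=(d>0)&(x>.35)&(x<.8)&(y>-.5)&(y<-.08)
    for lo,hi in [(.05,.08),(.10,.13),(.13,.16),(.16,.175),(.175,.19),(.19,.205),(.205,.22)]:
        m=reg&(z>lo)&(z<hi)
        if m.sum()>30:
            r=cv2.minAreaRect(np.c_[x[m],y[m]].astype(np.float32)*1000); print(n,lo,m.sum(),np.round(r[0],1),np.round(r[1],1),round(r[2],1))
    # stand
    reg=(d>0)&(x>.38)&(x<.62)&(y>.27)&(y<.42)
    for lo,hi in [(.005,.02),(.03,.07),(.075,.085),(.1,.145),(.15,.2),(.2,.229),(.229,.26)]:
        m=reg&(z>lo)&(z<hi)
        if m.sum()>3: print(n,'stand',lo,m.sum(),C[m].mean(0).round(4),C[m].min(0).round(3),C[m].max(0).round(3))
```

```text
c1 [0.5721 0.0812]
c2 [0.4994 0.0563]
c3 [0.4283 0.2456]
c4 [0.5081 0.2728]
saddle [0.5264 0.0897]
mouth [0.5038 0.149 ]
bail a [0.4712 0.2549]
bail b [0.4824 0.202 ]
top 0.05 531 [ 520.8 -197.2] [391.7 197.5] 29.4
top 0.1 169 [ 522. -196.] [366.4 175.8] 29.1
top 0.13 261 [ 576.8 -272.9] [237.4 307.8] 78.7
top 0.16 151 [ 571.8 -279.3] [252.1 299.8] 78.9
top 0.175 2767 [ 567.6 -278.7] [250.5 287.6] 79.1
top 0.19 2181 [ 566. -276.] [242.2 277.9] 78.7
top 0.205 2275 [ 540.6 -269.9] [192.4 210.4] 40.6
top stand 0.005 450 [0.4977 0.3589 0.0082] [0.382 0.27  0.005] [0.619 0.42  0.019]
top stand 0.03 35 [0.515  0.3819 0.0445] [0.471 0.367 0.03 ] [0.609 0.42  0.068]
top stand 0.075 39 [0.4853 0.3802 0.0795] [0.469 0.366 0.075] [0.503 0.399 0.085]
top stand 0.1 12 [0.4836 0.3778 0.1221] [0.479 0.375 0.103] [0.493 0.383 0.144]
top stand 0.15 20 [0.4822 0.3766 0.1793] [0.477 0.372 0.158] [0.495 0.389 0.199]
top stand 0.2 36 [0.4855 0.3798 0.2234] [0.476 0.372 0.204] [0.497 0.391 0.229]
top stand 0.229 15 [0.4859 0.3842 0.2322] [0.478 0.375 0.23 ] [0.491 0.393 0.237]
scene 0.05 1497 [ 645.3 -225
[... 207 characters left out ...]
249.4 289.6] 79.0
scene 0.19 2425 [ 560.4 -279.3] [221.7 267.8] 76.2
scene 0.205 2017 [ 553.8 -278.2] [179.2 175.5] 81.5
scene stand 0.005 265 [0.5149 0.3778 0.0087] [0.446 0.272 0.005] [0.62 0.42 0.02]
scene stand 0.03 94 [0.4979 0.3762 0.0495] [0.473 0.366 0.03 ] [0.608 0.397 0.07 ]
scene stand 0.075 44 [0.4922 0.3805 0.0788] [0.472 0.366 0.075] [0.508 0.399 0.084]
scene stand 0.1 59 [0.4925 0.379  0.1235] [0.484 0.373 0.101] [0.499 0.388 0.145]
scene stand 0.15 92 [0.4938 0.378  0.1779] [0.481 0.37  0.15 ] [0.501 0.391 0.2  ]
scene stand 0.2 59 [0.4939 0.3779 0.2161] [0.481 0.37  0.202] [0.501 0.393 0.229]
scene stand 0.229 19 [0.4898 0.3814 0.2305] [0.481 0.368 0.229] [0.497 0.389 0.234]
```

```bash
cat >> h.py <<'E'
def down(p,a):
    "tool down, tool y at world angle a (deg)"
    a=np.radians(a); T=np.eye(4); T[:3,0]=[-np.sin(a),np.cos(a),0];T[:3,1]=[np.cos(a),np.sin(a),0];T[:3,2]=[0,0,-1];T[:3,3]=p; return T
def plan(T0,T1,n,op=1):
    rv=R.from_matrix(T0[:3,:3].T@T1[:3,:3]).as_rotvec()/n; dp=(T1[:3,3]-T0[:3,3])/n*1000; T=T0[:3,:3].copy(); rows=[]
    for i in range(n):
        rows.append([round(float(x),1) for x in T.T@dp]+[round(float(x),3) for x in rv]+[op]); T=T@R.from_rotvec(rv).as_matrix()
    for i in range(0,n,5): print(rows[i:i+5])
    print('max',np.abs(rows).max(0))
def st():
    s=ctrl.read_state(); T=pose(s); print('t',round(s['time'],2),'p',s['ee_pos'].round(4),'yang',round(float(np.degrees(np.arctan2(T[1,1],T[0,1]))),2),'z',T[:3,2].round(3),'F',s['contact_force'].round(1),'op',round(s['opening'],4),'q',s['qpos'].round(2))
E
python3 - <<'E'
from h import *
st()
plan(pose(),down([.478,.230,.17],19.7),10)
g=lambda u,v:(90+u/2.28,90+v/2.28)
for nm,(u,v),z in [('fa',(302,88),.01),('fb',(428,75),.01),('bottle',(361,48),.03),('tray',(180,117),.02)]:
    print(nm,ray('top',*g(u,v),z)[:2].round(4))
E
```

```text
t 0.15 p [0.181  0.5189 0.2387] yang 70.76 z [-0.001 -0.001 -1.   ] F [-0.5  0.3  0.1] op 0.0853 q [ 1.1   0.33 -0.19  1.05 -0.    1.44]
[[-37.6, -17.5, 6.9, -0.0, 0.0, 0.089, 1], [-39.0, -14.1, 6.9, -0.0, 0.0, 0.089, 1], [-40.1, -10.5, 6.9, -0.0, 0.0, 0.089, 1], [-40.8, -6.9, 6.9, -0.0, 0.0, 0.089, 1], [-41.3, -3.3, 6.9, -0.0, 0.0, 0.089, 1]]
[[-41.4, 0.4, 6.9, -0.0, 0.0, 0.089, 1], [-41.2, 4.1, 6.9, -0.0, 0.0, 0.089, 1], [-40.7, 7.7, 6.9, -0.0, 0.0, 0.089, 1], [-39.8, 11.3, 6.9, -0.0, 0.0, 0.089, 1], [-38.7, 14.8, 6.9, -0.0, 0.0, 0.089, 1]]
max [41.4   17.5    6.9    0.     0.     0.089  1.   ]
fa [0.6978 0.2228]
fb [0.7156 0.0285]
bottle [0.7541 0.131 ]
tray [0.6528 0.4089]
```

```bash
python3 -m crank '[[-37.5,-17.5,7,0,0,0.089,1],[-39,-14,7,0,0,0.089,1],[-40,-10.5,7,0,0,0.089,1],[-41,-7,7,0,0,0.089,1],[-41.5,-3.5,7,0,0,0.089,1]]' 100 && python3 -m crank '[[-41.5,0.5,7,0,0,0.089,1],[-41,4,7,0,0,0.089,1],[-40.5,7.5,7,0,0,0.089,1],[-40,11.5,7,0,0,0.089,1],[-38.5,15,7,0,0,0.089,1]]'
python3 - <<'E'
from h import *
st(); T=pose(); np.save('pics/T1.npy',T)
p,d=cams.read_camera('wrist'); cv2.imwrite('pics/w1.png',p); np.save('pics/w1.npy',d)
C=cloud('wrist',d,T); m=(d>0)&(C[...,2]>.05)&(C[...,2]<.08)
print([C[v,u].round(4).tolist() for v,u in [(50,50),(50,450)]])
E
```

```text
time: 0.78
ee_pos: [0.3306, 0.3735, 0.2039]
orientation: [-0.0, 0.382, 0.924, -0.0]
contact_force: [-1.0, 0.6, 0.1]
opening: 0.0855
time: 1.4
ee_pos: [0.4791, 0.2295, 0.1689]
orientation: [-0.0, 0.576, 0.817, -0.0]
contact_force: [0.2, 0.3, 0.8]
opening: 0.0849
t 1.4 p [0.4791 0.2295 0.1689] yang 19.59 z [-0.  0. -1.] F [0.2 0.3 0.8] op 0.0849 q [ 0.31  0.35 -0.35  0.87  0.    1.54]
[[0.251, 0.2853, 0.0091], [0.6041, 0.4099, 0.0163]]
```

View pics/w1.png

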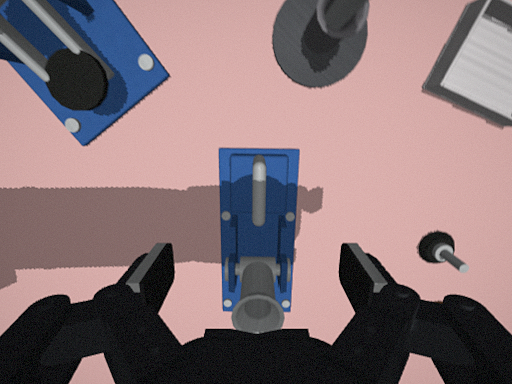

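The wrist view shows the bail bar at column 259, rows 158–225, midway between the fingers. The plate corners are at (219,149) and (299,149), and the stand is at (320,40).

Run:
```python
from h import *
T=np.load('pics/T1.npy')
a=ray('wrist',259,160,.065,T);b=ray('wrist',259.5,224,.065,T);print('bail',a,b,(a+b)/2)
l=ray('wrist',219,149,.006,T);r=ray('wrist',299,149,.006,T);fl=ray('wrist',223,309,.006,T);fr=ray('wrist',291,310,.006,T)
print('rear mid',(l+r)/2,np.linalg.norm(l-r),'front',(fl+fr)/2,np.linalg.norm(fl-fr))
u=((fl+fr)-(l+r))[:2];print(np.linalg.norm(u)/2,np.degrees(np.arctan2(u[1],u[0])))
print('mouth',ray('wrist',258,314,.117,T))
p=cv2.imread('pics/w1.png');d=np.load('pics/w1.npy');C=cloud('wrist',d,T)
m=(C[...,2]>.055)&(C[...,2]<.075)&(d>0); m[:, :230]=0;m[:,290:]=0;m[235:]=0;m[:140]=0
print(C[m].mean(0),C[m].min(0),C[m].max(0))
print('foot a',ray('wrist',437,245,.01,T))
```

```text
bail [0.46908378 0.26175998 0.065     ] [0.4894596  0.20651127 0.065     ] [0.47927169 0.23413563 0.065     ]
rear mid [0.46909181 0.26360746 0.006     ] 0.0842803914551759 front [0.53480075 0.07373548 0.006     ] 0.085558939138089
0.20092046716961623 -70.91081342975201
mouth [0.50650936 0.15382865 0.117     ]
[0.47812037 0.2348727  0.06698685] [0.4655494  0.20480521 0.056412  ] [0.49238402 0.26115119 0.07034665]
foot a [0.69932643 0.22941127 0.01      ]
```

```bash
python3 -m crank '[[4,1,24,0,0,0.01,1],[0,0,24,0,0,0,1],[0,0,24,0,0,0,1],[0,0,24,0,0,0,1],[0,0,22,0,0,0,1]]' 100 && python3 -m crank '[[0,0,0,0,0,0,0],[0,0,0,0,0,0,0],[0,0,0,0,0,0,0],[0,0,0,0,0,0,0],[0,0,0,0,0,0,0]]'
python3 - <<'E'
from h import *
st()
E
```

```text
time: 2.08
ee_pos: [0.4775, 0.2347, 0.0503]
orientation: [-0.0, 0.579, 0.815, -0.0]
contact_force: [-0.6, 0.2, -0.5]
opening: 0.0856
time: 2.7
ee_pos: [0.4786, 0.235, 0.0523]
orientation: [0.0, 0.579, 0.815, 0.001]
contact_force: [-1.5, -0.1, 5.9]
opening: 0.0095
t 2.7 p [0.4786 0.235  0.0523] yang 19.2 z [ 0.002  0.001 -1.   ] F [-1.5 -0.1  5.9] op 0.0095 q [ 0.32  0.5  -0.47  0.6   0.    1.55]
```

Run:
```python
from h import *
T=pose();plan(T,down([.624,.061,T[2,3]],-8),15,0)
```

```text
[[-14.1, 5.3, 0.0, 0.0, -0.0, 0.032, 0], [-14.0, 5.8, 0.0, 0.0, -0.0, 0.032, 0], [-13.8, 6.2, 0.0, 0.0, -0.0, 0.032, 0], [-13.6, 6.7, 0.0, 0.0, -0.0, 0.032, 0], [-13.4, 7.1, 0.0, 0.0, -0.0, 0.032, 0]]
[[-13.1, 7.5, 0.0, 0.0, -0.0, 0.032, 0], [-12.9, 7.9, 0.0, 0.0, -0.0, 0.032, 0], [-12.6, 8.3, 0.0, 0.0, -0.0, 0.032, 0], [-12.4, 8.7, 0.0, 0.0, -0.0, 0.032, 0], [-12.1, 9.1, 0.0, 0.0, -0.0, 0.032, 0]]
[[-11.8, 9.5, 0.0, 0.0, -0.0, 0.032, 0], [-11.5, 9.8, 0.0, 0.0, -0.0, 0.032, 0], [-11.2, 10.2, 0.0, 0.0, -0.0, 0.032, 0], [-10.8, 10.6, 0.0, 0.0, -0.0, 0.032, 0], [-10.5, 10.9, 0.0, 0.0, -0.0, 0.032, 0]]
max [14.1   10.9    0.     0.     0.     0.032  0.   ]
```

```bash
python3 -m crank '[[-14,5.5,0,0,0,0.032,0],[-14,6,0,0,0,0.032,0],[-14,6,0,0,0,0.032,0],[-13.5,6.5,0,0,0,0.032,0],[-13.5,7,0,0,0,0.032,0]]' 
python3 -m crank '[[-13,7.5,0,0,0,0.032,0],[-13,8,0,0,0,0.032,0],[-12.5,8.5,0,0,0,0.032,0],[-12.5,8.5,0,0,0,0.032,0],[-12,9,0,0,0,0.032,0]]'
python3 -m crank '[[-12,9.5,0,0,0,0.032,0],[-11.5,10,0,0,0,0.032,0],[-11,10,0,0,0,0.032,0],[-11,10.5,0,0,0,0.032,0],[-10.5,11,0,0,0,0.032,0]]'
python3 - <<'E'
from h import *
st(); T=pose(); np.save('pics/T2.npy',T)
for n in ['wrist','top','scene']:
    p,d=cams.read_camera(n); cv2.imwrite(f'pics/{n}2.png',p); np.save(f'pics/{n}2.npy',d)
    if n=='top': p=cv2.resize(p[90:240,180:440],None,fx=3,fy=3,interpolation=cv2.INTER_CUBIC); cv2.imwrite('pics/top2z.png',p)
E
```

```text
time: 3.32
ee_pos: [0.526, 0.1788, 0.0524]
orientation: [-0.002, 0.642, 0.766, 0.002]
contact_force: [-4.6, 7.9, 7.7]
opening: 0.0085
time: 3.95
ee_pos: [0.5741, 0.1209, 0.0523]
orientation: [-0.002, 0.702, 0.713, 0.002]
contact_force: [-5.3, 8.0, 7.6]
opening: 0.0088
time: 4.58
ee_pos: [0.6221, 0.0625, 0.0523]
orientation: [-0.002, 0.756, 0.654, 0.002]
contact_force: [-5.9, 8.4, 9.5]
opening: 0.0091
t 4.58 p [0.6221 0.0625 0.0523] yang -8.29 z [-0.001  0.006 -1.   ] F [-5.9  8.4  9.5] op 0.0091 q [-0.02  0.63 -0.21  0.73  0.01  1.69]
```

View pics/wrist2.png

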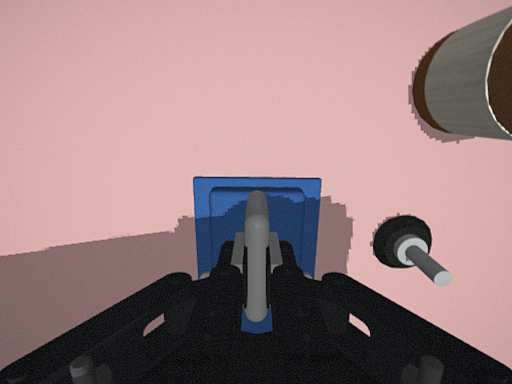

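View pics/top2z.png

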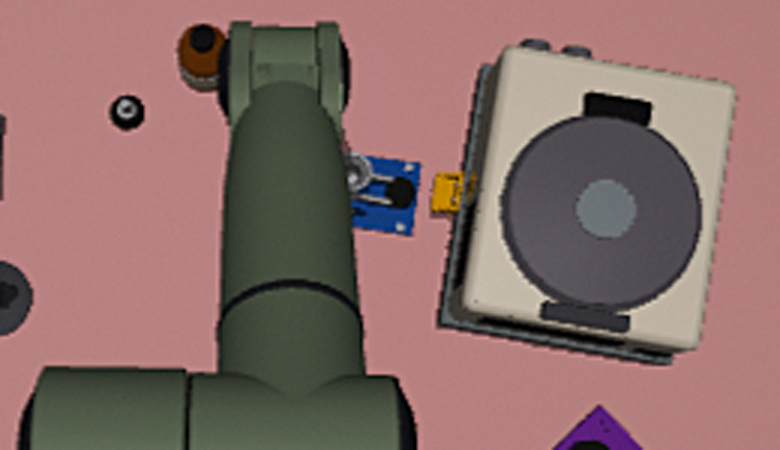

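View pics/scene2.png

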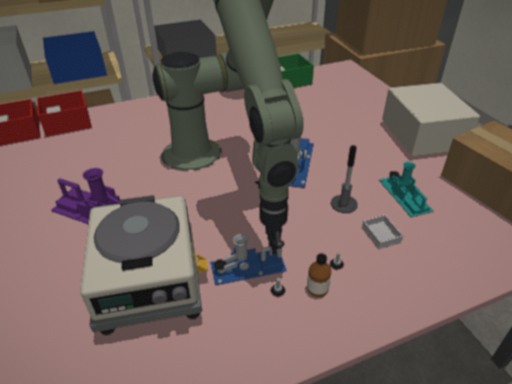

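Run:
```python
from h import *
g=lambda u,v:(180+u/3,90+v/3)
s=ray('top',*g(401,192),.037);print('saddle',s)
c1=ray('top',*g(432,172.5),.052);c2=ray('top',*g(432.5,214),.052);print(c1,c2,np.linalg.norm(c1-c2))
print('edge mid',(c1+c2)/2)
e=(c1+c2)/2; n=np.array([.185,.983]); print('lift',e[:2]-.014*n)
T=np.load('pics/T2.npy')
b=(T[:3,3]); 
l=ray('wrist',193.5,178,.006,T);r=ray('wrist',321.5,178.5,.006,T);print('rear',(l+r)/2,np.linalg.norm(l-r),np.degrees(np.arctan2(*((r-l)[:2][::-1]))))
a=ray('wrist',256,200,.066,T);b=ray('wrist',256,318,.066,T);print('bail',a,b,np.linalg.norm(a-b))
# scene yellow
p=cv2.imread('pics/scene2.png');q=p[190:300,80:300];cv2.imwrite('pics/scene2z.png',cv2.resize(q,None,fx=3.6,fy=3.6,interpolation=cv2.INTER_CUBIC))
f=lambda w:[round(x,1) for x in proj('scene',w)]
```

```text
saddle [ 0.59859939 -0.0915542   0.037     ]
[ 0.61789912 -0.1253594   0.052     ] [ 0.5703365  -0.12466431  0.052     ] 0.047567699152312286
edge mid [ 0.59411781 -0.12501186  0.052     ]
lift [ 0.59152781 -0.13877386]
rear [0.62601541 0.09312988 0.006     ] 0.08467551310970402 -8.465104232521352
bail [0.62561613 0.09685154 0.066     ] [0.61644594 0.03363396 0.066     ] 0.06387922312155798
```

View pics/scene2z.png

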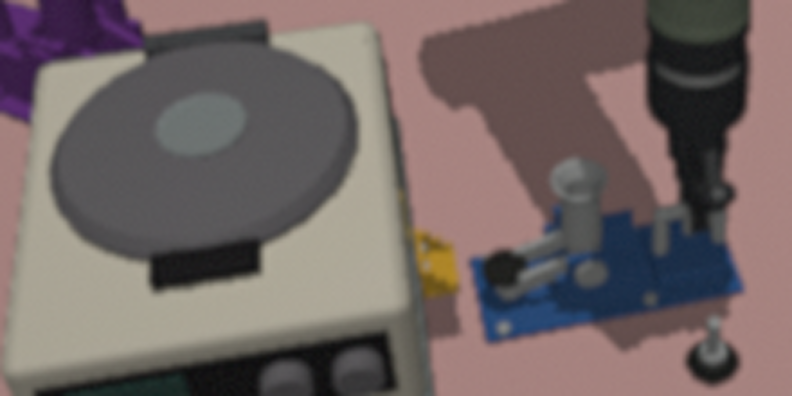

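Run:
```python
from h import *
g=lambda u,v:(80+u/3.6,190+v/3.6)
print('saddle',ray('scene',*g(503,266),.037))
c=ray('scene',*g(458,265),.052);b=ray('scene',*g(440,234),.052);print(c,b,np.linalg.norm(c-b))
for n in('top','scene'):
  for i in (0,2):
    p=cv2.imread(f'pics/{n}{i}.png'); d=np.load(f'pics/{n}{i}.npy'); C=cloud(n,d)
    h=cv2.cvtColor(p,cv2.COLOR_BGR2HSV); m=(h[...,0]>18)&(h[...,0]<32)&(h[...,1]>150)&(h[...,2]>70)&(C[...,1]>-.3)&(C[...,1]<-.1)&(C[...,0]>.5)&(C[...,0]<.7)&(abs(C[...,2]-.052)<.004)
    Q=C[m]; print(n,i,len(Q),Q.mean(0),Q.min(0),Q.max(0),cv2.minAreaRect((Q[:,:2]*1000).astype(np.float32)))
    m=(C[...,0]>.4)&(C[...,0]<.65)&(C[...,1]>-.12)&(C[...,1]<.12)&(abs(C[...,2]-.037)<.004)&(h[...,2]<45)&(d>0)
    if i==2: Q=C[m];print('sad',len(Q),Q.mean(0),Q.min(0),Q.max(0))
```

```text
saddle [ 0.60321756 -0.08900792  0.037     ]
[ 0.60158656 -0.12309572  0.052     ] [ 0.56650038 -0.12634239  0.052     ] 0.035236072563737356
top 0 47 [ 0.59768916 -0.13450989  0.05187697] [ 0.574247   -0.14845228  0.04800278] [ 0.61567294 -0.12399878  0.05588907] ((595.0639038085938, -135.43919372558594), (20.246580123901367, 39.965843200683594), 78.0706558227539)
top 2 47 [ 0.59655362 -0.13584632  0.05240482] [ 0.5813495  -0.14921905  0.04844633] [ 0.61572344 -0.12407054  0.05594315] ((597.0416259765625, -137.1951446533203), (22.250011444091797, 34.39859390258789), 78.27833557128906)
sad 58 [ 0.5984995  -0.08622459  0.03730951] [ 0.5780687  -0.10357063  0.03303597] [ 0.61623663 -0.03725496  0.04044476]
scene 0 74 [ 0.59726081 -0.13554508  0.05108873] [ 0.5772421  -0.15313456  0.04801315] [ 0.62002815 -0.12499407  0.05499702] ((598.2044677734375, -136.8786163330078), (21.58271026611328, 43.90568923950195), 73.4193115234375)
scene 2 74 [ 0.59798468 -0.13590458  0.05125284] [ 0.57509413 -0.15320062  0.04801458] [ 0.62015074 -0.12437072  0.05576738] ((597.8572387695312, -136.64976501464844), (21.399606704711914, 43.41817092895508), 72.9588851928711)
sad 60 [ 0.60329528 -0.09019761  0.03561265] [ 0.58766439 -0.10223363  0.0330584 ] [ 0.61778734 -0.0757244   0.03942784]
```

```bash
python3 -m crank '[[-10,0.5,0,0,0,0,0],[-10,0.5,0,0,0,0,0],[-10,0.5,0,0,0,0,0],[-10,0.5,0,0,0,0,0],[-6.5,0.5,0,0,0,0,0]]'
python3 - <<'E'
from h import *
st(); T=pose(); np.save('pics/T3.npy',T)
for n in ['wrist','top','scene']:
    p,d=cams.read_camera(n); cv2.imwrite(f'pics/{n}3.png',p); np.save(f'pics/{n}3.npy',d)
    if n=='top': p=cv2.resize(p[90:240,180:440],None,fx=3,fy=3,interpolation=cv2.INTER_CUBIC); cv2.imwrite('pics/top3z.png',p)
    if n=='scene':
        q=p[190:300,80:300];cv2.imwrite('pics/scene3z.png',cv2.resize(q,None,fx=3.6,fy=3.6,interpolation=cv2.INTER_CUBIC))
l=0
E
```

```text
time: 5.35
ee_pos: [0.6195, 0.0155, 0.0524]
orientation: [-0.001, 0.756, 0.655, 0.003]
contact_force: [0.4, 7.1, 5.3]
opening: 0.0089
t 5.35 p [0.6195 0.0155 0.0524] yang -8.23 z [ 0.003  0.005 -1.   ] F [0.4 7.1 5.3] op 0.0089 q [-0.1   0.62 -0.23  0.71  0.    1.62]
```

View pics/top3z.png

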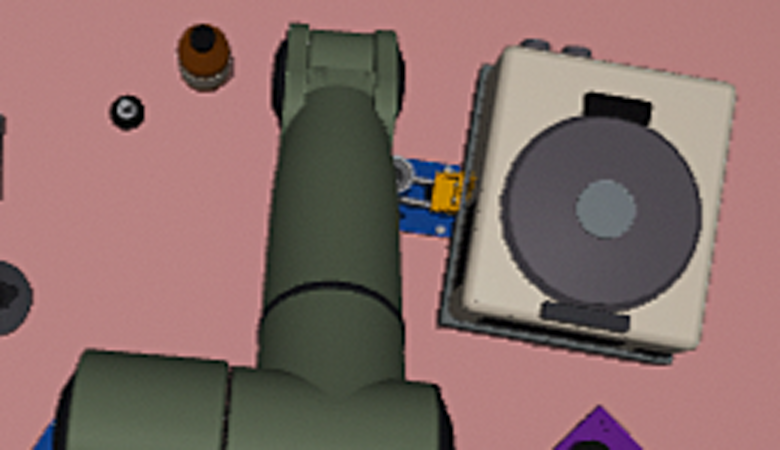

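View pics/scene3z.png

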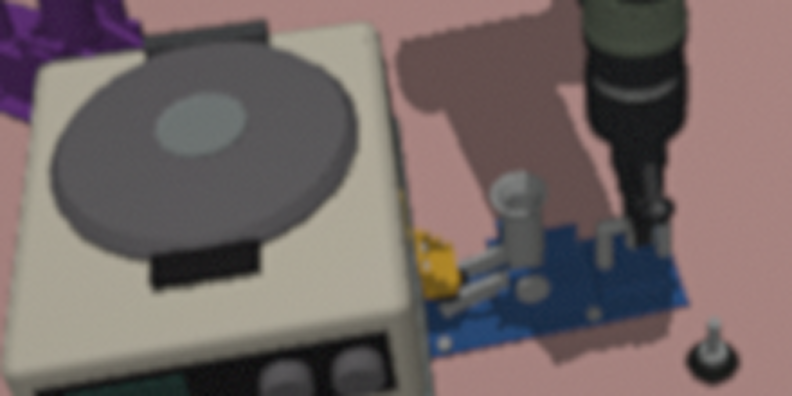

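View pics/wrist3.png

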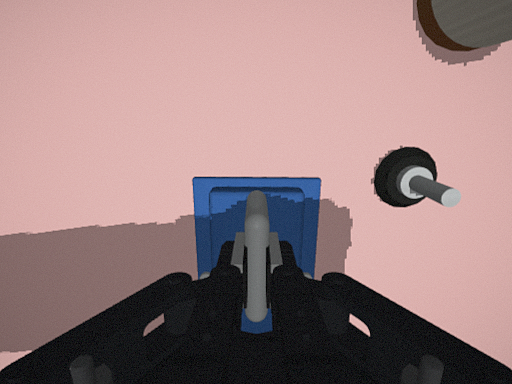

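```bash
python3 -m crank '[[0,0,0,0,0,0,1],[0,0,0,0,0,0,1],[0,0,0,0,0,0,1],[0,0,-15,0,0,0,1],[0,0,-30,0,0,0,1]]' ; python3 -m crank '[[0,0,-40,0,0,0,1],[0,0,-40,0,0,0,1],[0,0,-40,0,0,0,1],[10,0,-30,0,0,0,1],[20,0,-20,0,0,0,1]]'
python3 - <<'E'
from h import *
st(); T=pose(); np.save('pics/T4.npy',T)
p,d=cams.read_camera('wrist'); cv2.imwrite('pics/w4.png',p); np.save('pics/w4.npy',d)
plan(T,down([.488,.375,.275],-8.2),10)
E
```

```text
time: 6.12
ee_pos: [0.6176, 0.0135, 0.0963]
orientation: [-0.001, 0.757, 0.654, -0.001]
contact_force: [-0.0, 0.4, 0.5]
opening: 0.0854
time: 6.75
ee_pos: [0.6235, 0.0429, 0.2695]
orientation: [0.001, 0.757, 0.653, 0.001]
contact_force: [0.0, -0.4, -0.3]
opening: 0.085
t 6.75 p [0.6235 0.0429 0.2695] yang -8.39 z [ 0.003 -0.    -1.   ] F [ 0.  -0.4 -0.3] op 0.085 q [-0.05  0.45  0.07  1.19 -0.    1.67]
[[30.9, -18.2, -0.6, 0.0, -0.0, -0.0, 1], [30.9, -18.2, -0.6, 0.0, -0.0, -0.0, 1], [30.9, -18.2, -0.6, 0.0, -0.0, -0.0, 1], [30.9, -18.2, -0.6, 0.0, -0.0, -0.0, 1], [30.9, -18.2, -0.6, 0.0, -0.0, -0.0, 1]]
[[30.9, -18.2, -0.6, 0.0, -0.0, -0.0, 1], [30.9, -18.2, -0.6, 0.0, -0.0, -0.0, 1], [30.9, -18.2, -0.6, 0.0, -0.0, -0.0, 1], [30.9, -18.2, -0.6, 0.0, -0.0, -0.0, 1], [30.9, -18.2, -0.6, 0.0, -0.0, -0.0, 1]]
max [30.9 18.2  0.6  0.   0.   0.   1. ]
```

View pics/w4.png

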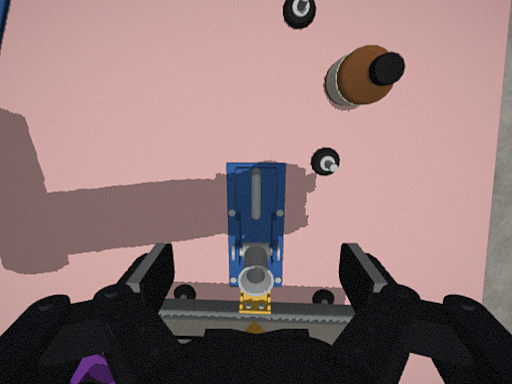

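Run:
```python
import cv2
p=cv2.imread('pics/w4.png')[150:340,160:360]; cv2.imwrite('pics/w4z.png',cv2.resize(p,None,fx=3,fy=3,interpolation=cv2.INTER_CUBIC))
```

```text
(no output)
```

View pics/w4z.png

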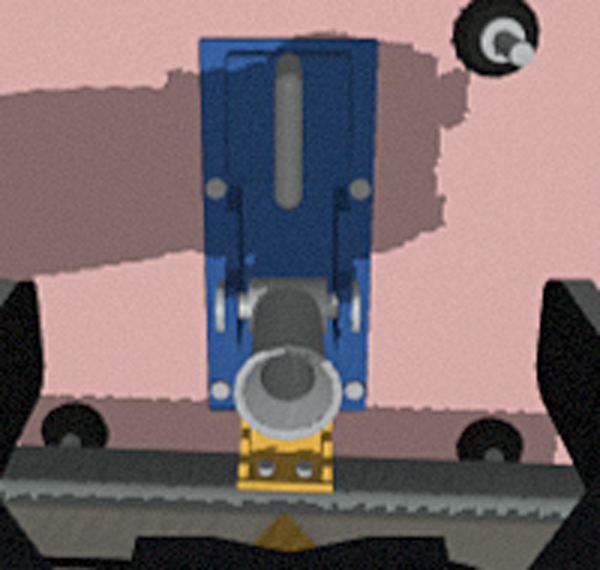

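Run:
```python
from h import *
T=np.load('pics/T4.npy'); g=lambda u,v,z:ray('wrist',160+u/3,150+v/3,z,T)
rl,rr,fl,fr=g(200,39,.006),g(377,40,.006),g(208,410,.006),g(366,410,.006)
rear=(rl+rr)/2;fr_=(fl+fr)/2;v=(fr_-rear)[:2];print('len',np.linalg.norm(v),'w',np.linalg.norm(rl-rr),np.linalg.norm(fl-fr),'head',np.degrees(np.arctan2(v[1],v[0])))
u=v/np.linalg.norm(v); mid=(rear+fr_)[:2]/2; o=mid+.0175*u; print('origin',o,'saddle64',o+.064*u)
print('mouth',g(287,391,.117))
a,b=g(240,452,.052),g(333,455,.052);print('bracket corner',a,b,np.linalg.norm(a-b)); n=np.array([.19,.982]);print('lift',((a+b)/2)[:2]+.014*n)
f1,f2=g(75,427,.008),g(490,441,.008);d=(f1-f2)[:2];print('feet',f1,f2,np.linalg.norm(d),np.degrees(np.arctan2(d[1],d[0])))
mf=(f1+f2)[:2]/2; t=d/np.linalg.norm(d); n=np.array([-t[1],t[0]]); n*=np.sign(n[1]); print('lift by feet',mf+n*.039,n)
```

```text
len 0.20410777795843585 w 0.08436545193195072 0.08622712023950031 head -98.58258115799256
origin [ 0.60572345 -0.07352326] saddle64 [ 0.59617243 -0.13680658]
mouth [ 0.60519803 -0.07269247  0.117     ]
bracket corner [ 0.57130775 -0.14579753  0.052     ] [ 0.61622057 -0.15430556  0.052     ] 0.045711572430044145
lift [ 0.59642416 -0.13630355]
feet [ 0.47726977 -0.14919326  0.008     ] [ 0.70089918 -0.1918534   0.008     ] 0.2276620240196228 169.19986552567246
lift by feet [ 0.59639244 -0.13221414] [0.18738362 0.98228681]
```

The wrist view puts the saddle, when raised, at (0.5962,-0.1368) and the lift point at (0.5964,-0.136), so they agree within about 1–2 mm. The socket mouth is at about (0.6055,-0.073). Now the bar.

```bash
python3 -m crank '[[31,-18,-1,0,0,0,1],[31,-18,-1,0,0,0,1],[31,-18,-1,0,0,0,1],[31,-18,-1,0,0,0,1],[31,-18,-1,0,0,0,1]]'; python3 -m crank '[[31,-18,0,0,0,0,1],[31,-18,0,0,0,0,1],[31,-18,0,0,0,0,1],[31,-18,0,0,0,0,1],[31,-18,0,0,0,0,1]]'
python3 - <<'E'
from h import *
st(); T=pose(); np.save('pics/T5.npy',T)
p,d=cams.read_camera('wrist'); cv2.imwrite('pics/w5.png',p); np.save('pics/w5.npy',d)
E
```

```text
time: 7.42
ee_pos: [0.5556, 0.2103, 0.2716]
orientation: [0.0, 0.756, 0.654, 0.0]
contact_force: [0.9, 0.2, 0.2]
opening: 0.0852
time: 8.05
ee_pos: [0.4891, 0.3766, 0.2715]
orientation: [0.0, 0.756, 0.654, 0.0]
contact_force: [0.2, -0.1, -0.1]
opening: 0.0854
t 8.05 p [0.4891 0.3766 0.2715] yang -8.31 z [ 0. -0. -1.] F [ 0.2 -0.1 -0.1] op 0.0854 q [ 0.54  0.44  0.05  1.19 -0.    2.25]
```

View pics/w5.png

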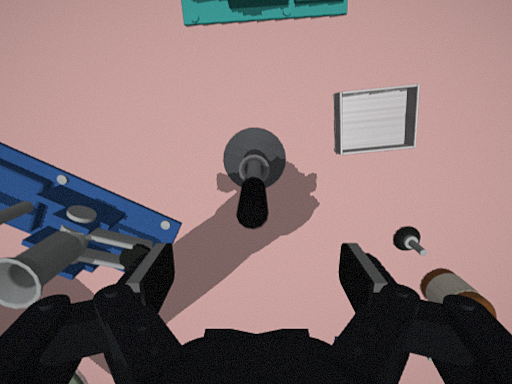

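Run:
```python
from h import *
T=np.load('pics/T5.npy'); 
print('top',ray('wrist',252.5,212,.232,T), 'edges',ray('wrist',237,212,.232,T),ray('wrist',268,212,.232,T))
print('stand mouth',ray('wrist',254,170,.08,T),'foot',ray('wrist',254,159,.008,T))
d=np.load('pics/w5.npy');C=cloud('wrist',d,T)
for lo,hi in[(.1,.13),(.13,.16),(.16,.2),(.2,.228),(.228,.24)]:
    m=(C[...,2]>lo)&(C[...,2]<hi)&(abs(C[...,0]-.488)<.03)&(abs(C[...,1]-.38)<.03)&(d>0)
    print(lo,m.sum(),C[m].mean(0).round(4),C[m].min(0).round(4),C[m].max(0).round(4))
```

```text
top [0.48667108 0.38650786 0.232     ] edges [0.47656218 0.38798253 0.232     ] [0.49678197 0.38503291 0.232     ]
stand mouth [0.48634829 0.38362671 0.08      ] foot [0.48610977 0.38489036 0.008     ]
0.1 81 [0.4877 0.389  0.1159] [0.4796 0.3833 0.1005] [0.4943 0.3908 0.1299]
0.13 55 [0.4879 0.3894 0.1394] [0.4805 0.3846 0.1303] [0.4939 0.3912 0.1499]
0.16 264 [0.4881 0.3915 0.1827] [0.4772 0.3821 0.1618] [0.4972 0.3941 0.2   ]
0.2 313 [0.4879 0.3912 0.2151] [0.4761 0.3719 0.2001] [0.4972 0.3942 0.2279]
0.228 745 [0.4864 0.3844 0.2315] [0.4756 0.3725 0.228 ] [0.4968 0.3941 0.2346]
```

```bash
python3 -m crank '[[6.5,-3.5,8,0,0,0,1],[0,0,18,0,0,0,1],[0,0,18,0,0,0,1],[0,0,18,0,0,0,1],[0,0,16.5,0,0,0,1]]' 100; python3 -m crank '[[0,0,0,0,0,0,1],[0,0,0,0,0,0,0],[0,0,0,0,0,0,0],[0,0,0,0,0,0,0],[0,0,0,0,0,0,0]]'
python3 -m crank '[[0,0,0,0,0,0,0],[0,0,-15,0,0,0,0],[0,0,-30,0,0,0,0],[0,0,-40,0,0,0,0],[0,0,-40,0,0,0,0]]'
python3 - <<'E'
from h import *
st(); T=pose(); np.save('pics/T6.npy',T)
p,d=cams.read_camera('wrist'); cv2.imwrite('pics/w6.png',p); np.save('pics/w6.npy',d)
p,d=cams.read_camera('scene'); cv2.imwrite('pics/scene6.png',p); np.save('pics/scene6.npy',d)
E
```

```text
time: 8.72
ee_pos: [0.4872, 0.3819, 0.1916]
orientation: [0.0, 0.757, 0.654, -0.0]
contact_force: [1.3, -0.1, 0.5]
opening: 0.0852
time: 9.35
ee_pos: [0.4874, 0.3833, 0.1936]
orientation: [0.0, 0.756, 0.654, 0.001]
contact_force: [-0.4, 0.8, 2.4]
opening: 0.0197
time: 9.98
ee_pos: [0.4867, 0.3828, 0.3192]
orientation: [-0.0, 0.756, 0.654, -0.0]
contact_force: [-0.2, 0.6, -1.5]
opening: 0.0196
t 9.97 p [0.4867 0.3828 0.3192] yang -8.31 z [-0.001 -0.    -1.   ] F [-0.2  0.6 -1.5] op 0.0196 q [0.55 0.43 0.16 1.3  0.   2.26]
```

View pics/w6.png

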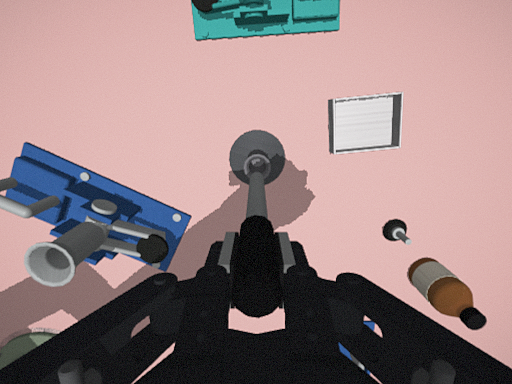

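View pics/scene6.png

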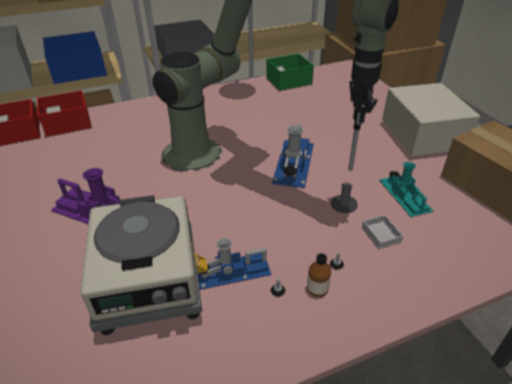

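Run:
```python
from h import *
T=np.load('pics/T6.npy')
for n in('wrist','scene'):
  d=np.load(f'pics/{n}6.npy');C=cloud(n,d,T); cam=wfc(n,T)[:3,3]
  for lo,hi in[(.13,.145),(.145,.165),(.165,.19),(.19,.22),(.22,.25)]:
    m=(C[...,2]>lo)&(C[...,2]<hi)&(abs(C[...,0]-.4867)<.03)&(abs(C[...,1]-.383)<.03)&(d>0)
    if m.sum()<3: continue
    Q=C[m]; c=Q.mean(0); v=c-cam; v[2]=0; v/=np.linalg.norm(v)
    print(n,lo,m.sum(),Q[:,2].min().round(4),(c+v*.0065)[:3].round(4))
plan(T,down([.6055,-.073,.325],-8.3),15,0)
```

```text
Traceback (most recent call last):
FileNotFoundError: [Errno 2] No such file or directory: 'pics/wrist6.npy'
```

```bash
cp pics/w6.npy pics/wrist6.npy
python3 - <<'E'
from h import *
T=np.load('pics/T6.npy')
for n in('wrist','scene'):
  d=np.load(f'pics/{n}6.npy');C=cloud(n,d,T); cam=wfc(n,T)[:3,3]
  for lo,hi in[(.13,.145),(.145,.165),(.165,.19),(.19,.22),(.22,.25)]:
    m=(C[...,2]>lo)&(C[...,2]<hi)&(abs(C[...,0]-.4867)<.03)&(abs(C[...,1]-.383)<.03)&(d>0)
    if m.sum()<3: continue
    Q=C[m]; c=Q.mean(0); v=c-cam; v[2]=0; v/=np.linalg.norm(v)
    print(n,lo,m.sum(),Q[:,2].min().round(4),(c+v*.0065)[:3].round(4))
plan(T,down([.6055,-.073,.325],-8.3),15,0)
E
```

```text
wrist 0.13 7 0.1423 [0.4874 0.3812 0.1439]
wrist 0.145 52 0.145 [0.4854 0.3823 0.1551]
wrist 0.165 87 0.1655 [0.4856 0.3821 0.178 ]
wrist 0.19 134 0.1905 [0.4857 0.3822 0.206 ]
wrist 0.22 188 0.2204 [0.4854 0.3824 0.236 ]
scene 0.145 28 0.1464 [0.4888 0.3851 0.1552]
scene 0.165 36 0.1667 [0.4893 0.3844 0.1783]
scene 0.19 41 0.1904 [0.4889 0.3841 0.2046]
scene 0.22 49 0.22 [0.4887 0.384  0.2346]
[[-28.9, 12.2, -0.4, -0.0, 0.0, -0.0, 0], [-28.9, 12.2, -0.4, -0.0, 0.0, -0.0, 0], [-28.9, 12.2, -0.4, -0.0, 0.0, -0.0, 0], [-28.9, 12.2, -0.4, -0.0, 0.0, -0.0, 0], [-28.9, 12.2, -0.4, -0.0, 0.0, -0.0, 0]]
[[-28.9, 12.2, -0.4, -0.0, 0.0, -0.0, 0], [-28.9, 12.2, -0.4, -0.0, 0.0, -0.0, 0], [-28.9, 12.2, -0.4, -0.0, 0.0, -0.0, 0], [-28.9, 12.2, -0.4, -0.0, 0.0, -0.0, 0], [-28.9, 12.2, -0.4, -0.0, 0.0, -0.0, 0]]
[[-28.9, 12.2, -0.4, -0.0, 0.0, -0.0, 0], [-28.9, 12.2, -0.4, -0.0, 0.0, -0.0, 0], [-28.9, 12.2, -0.4, -0.0, 0.0, -0.0, 0], [-28.9, 12.2, -0.4, -0.0, 0.0, -0.0, 0], [-28.9, 12.2, -0.4, -0.0, 0.0, -0.0, 0]]
max [28.9 12.2  0.4  0.   0.   0.   0. ]
```

```bash
python3 -m crank '[[-15,6,-1,0,0,0,0],[-29,12,-1,0,0,0,0],[-30,13,-1,0,0,0,0],[-30,13,-1,0,0,0,0],[-30,13,-1,0,0,0,0]]'; python3 -m crank '[[-30,13,0,0,0,0,0],[-30,13,0,0,0,0,0],[-30,12,0,0,0,0,0],[-30,12,0,0,0,0,0],[-30,12,0,0,0,0,0]]'; python3 -m crank '[[-30,13,0,0,0,0,0],[-30,13,0,0,0,0,0],[-30,13,0,0,0,0,0],[-30,13,0,0,0,0,0],[-29,12,0,0,0,0,0]]'
python3 - <<'E'
from h import *
st(); T=pose(); np.save('pics/T7.npy',T)
for n in ['wrist','scene','top']:
    p,d=cams.read_camera(n); cv2.imwrite(f'pics/{n}7.png',p); np.save(f'pics/{n}7.npy',d)
E
```

```text
time: 10.7
ee_pos: [0.5232, 0.2397, 0.3208]
orientation: [-0.001, 0.757, 0.654, -0.002]
contact_force: [0.1, -1.0, -2.1]
opening: 0.0197
time: 11.32
ee_pos: [0.5626, 0.0826, 0.3208]
orientation: [-0.001, 0.757, 0.654, -0.002]
contact_force: [0.3, 0.0, -1.9]
opening: 0.02
time: 11.95
ee_pos: [0.6042, -0.0738, 0.3207]
orientation: [-0.002, 0.757, 0.654, -0.001]
contact_force: [1.1, 0.3, -1.7]
opening: 0.02
t 11.95 p [ 0.6042 -0.0738  0.3207] yang -8.36 z [-0.004  0.001 -1.   ] F [ 1.1  0.3 -1.7] op 0.02 q [-0.24  0.41  0.13  1.3  -0.    1.47]
```

View pics/wrist7.png

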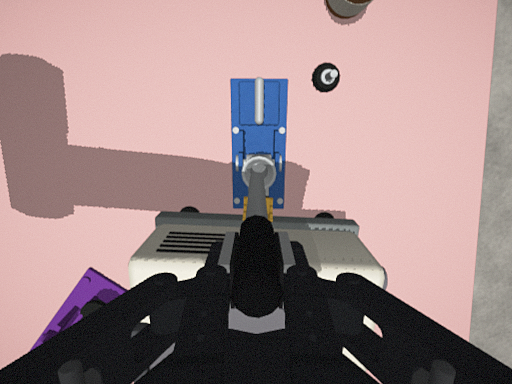

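View pics/scene7.png

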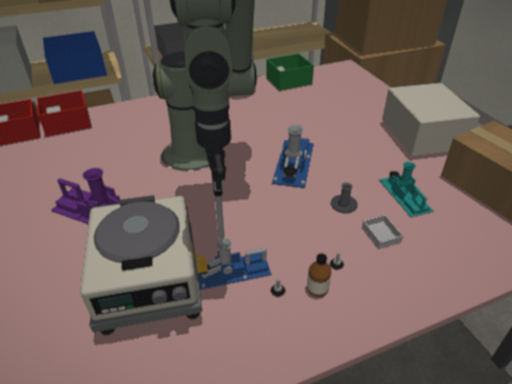

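Run:
```python
from h import *
T=np.load('pics/T7.npy')
p=cv2.imread('pics/wrist7.png')[140:215,210:310]; cv2.imwrite('pics/w7z.png',cv2.resize(p,None,fx=7,fy=7,interpolation=cv2.INTER_CUBIC))
p=cv2.imread('pics/scene7.png')[190:290,170:290]; cv2.imwrite('pics/s7z.png',cv2.resize(p,None,fx=6,fy=6,interpolation=cv2.INTER_CUBIC))
for n in('wrist','scene'):
  d=np.load(f'pics/{n}7.npy');C=cloud(n,d,T); cam=wfc(n,T)[:3,3]
  for lo,hi in[(.112,.12),(.125,.145),(.145,.165),(.165,.19),(.19,.22),(.22,.25)]:
    m=(C[...,2]>lo)&(C[...,2]<hi)&(abs(C[...,0]-.605)<.03)&(abs(C[...,1]+.073)<.03)&(d>0)
    if m.sum()<3: continue
    Q=C[m]; c=Q.mean(0); v=c-cam; v[2]=0; v/=np.linalg.norm(v)
    print(n,lo,m.sum(),Q[:,2].min().round(4),(c+v*.0065)[:3].round(4),Q.min(0).round(4),Q.max(0).round(4))
```

```text
wrist 0.112 397 0.112 [ 0.6056 -0.0771  0.1163] [ 0.5842 -0.0939  0.112 ] [ 0.6259 -0.0527  0.1192]
wrist 0.125 4 0.1441 [ 0.6003 -0.074   0.1446] [ 0.5958 -0.0697  0.1441] [ 0.6075 -0.0661  0.145 ]
wrist 0.145 55 0.1455 [ 0.6026 -0.0743  0.1557] [ 0.596  -0.0728  0.1455] [ 0.6101 -0.0661  0.1649]
wrist 0.165 81 0.1659 [ 0.6024 -0.0743  0.1786] [ 0.5949 -0.0742  0.1659] [ 0.6104 -0.0661  0.1899]
wrist 0.19 131 0.1902 [ 0.6026 -0.0743  0.2061] [ 0.595  -0.0739  0.1902] [ 0.6105 -0.0658  0.2197]
wrist 0.22 186 0.2201 [ 0.6027 -0.0742  0.236 ] [ 0.595  -0.0745  0.2201] [ 0.6106 -0.0658  0.25  ]
scene 0.112 67 0.1121 [ 0.5991 -0.0716  0.1149] [ 0.5856 -0.0948  0.1121] [ 0.6272 -0.0532  0.1194]
scene 0.125 10 0.1361 [ 0.6036 -0.0777  0.1412] [ 0.6066 -0.0865  0.1361] [ 0.6133 -0.0717  0.1445]
scene 0.145 33 0.1454 [ 0.6041 -0.0785  0.1549] [ 0.6032 -0.0864  0.1454] [ 0.6144 -0.0709  0.164 ]
scene 0.165 43 0.165 [ 0.6043 -0.0789  0.1778] [ 0.6063 -0.0866  0.165 ] [ 0.6149 -0.073   0.1897]
scene 0.19 52 0.1905 [ 0.6043 -0.0783  0.2046] [ 0.6043 -0.0865  0.1905] [ 0.6152 -0.0706  0.22  ]
scene 0.22 59 0.2208 [ 0.6047 -0.0784  0.235 ] [ 0.6047 -0.0869  0.2208] [ 0.6149 -0.0724  0.2491]
```

View pics/w7z.png

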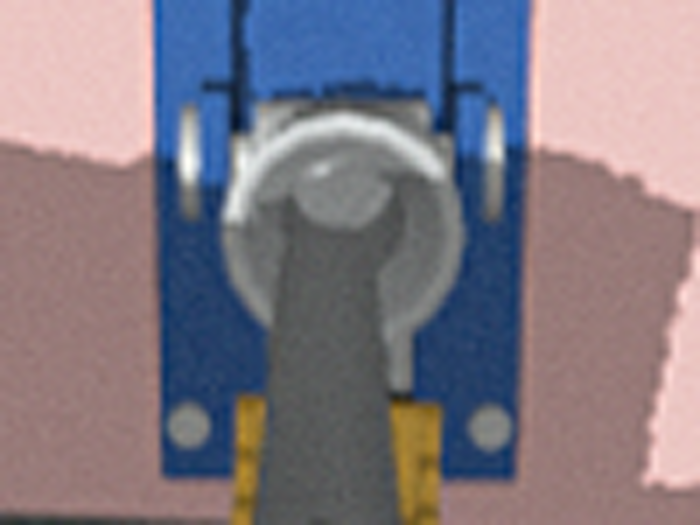

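View pics/s7z.png

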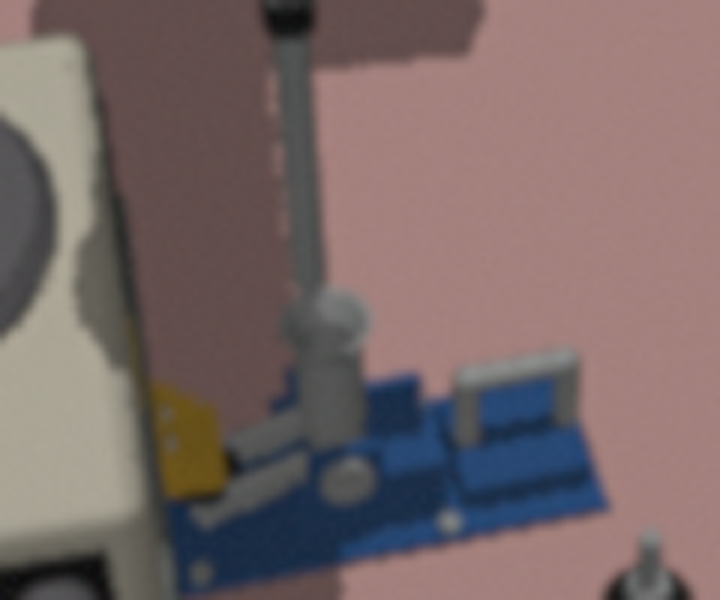

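```bash
python3 -m crank '[[1.5,2,6,0,0,0,0],[0,0,10,0,0,0,0],[0,0,12,0,0,0,0],[0,0,10,0,0,0,0],[0,0,8,0,0,0,0]]'
python3 - <<'E'
from h import *
st(); T=pose(); np.save('pics/T8.npy',T)
for n in ['scene']:
    p,d=cams.read_camera(n); p=p[190:290,170:290]; cv2.imwrite('pics/s8z.png',cv2.resize(p,None,fx=6,fy=6,interpolation=cv2.INTER_CUBIC))
E
```

```text
time: 12.72
ee_pos: [0.6075, -0.0706, 0.2759]
orientation: [-0.0, 0.756, 0.654, -0.0]
contact_force: [0.3, -0.6, -1.6]
opening: 0.02
t 12.72 p [ 0.6075 -0.0706  0.2759] yang -8.29 z [-0.001 -0.    -1.   ] F [ 0.3 -0.6 -1.6] op 0.02 q [-0.24  0.42  0.05  1.19 -0.    1.48]
```

View pics/s8z.png

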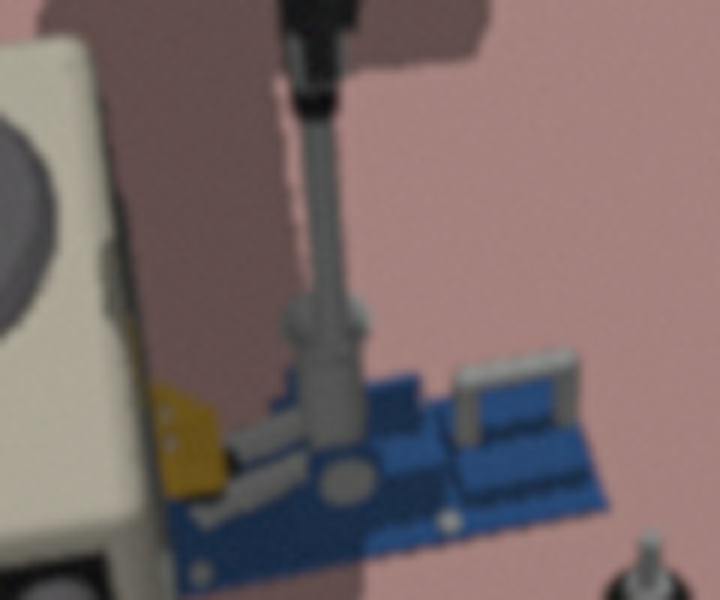

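```bash
python3 -m crank '[[-1.5,-1,4,0,0,0,0],[0,0,6,0,0,0,0],[0,0,6,0,0,0,0],[0,0,6,0,0,0,0],[0,0,4,0,0,0,0]]'
python3 - <<'E'
from h import *
st()
E
```

```text
time: 13.4
ee_pos: [0.6064, -0.072, 0.2503]
orientation: [-0.0, 0.756, 0.654, -0.0]
contact_force: [0.3, 0.2, -2.0]
opening: 0.0195
t 13.4 p [ 0.6064 -0.072   0.2503] yang -8.31 z [-0.  0. -1.] F [ 0.3  0.2 -2. ] op 0.0195 q [-0.24  0.43 -0.    1.13 -0.    1.48]
```

```bash
python3 -m crank '[[0,0,2.5,0,0,0,0],[0,0,2.5,0,0,0,0],[0,0,2.5,0,0,0,0],[0,0,2.5,0,0,0,0],[0,0,1,0,0,0,0]]'
python3 - <<'E'
from h import *
st()
p,d=cams.read_camera('scene'); p=p[190:290,170:290]; cv2.imwrite('pics/s9z.png',cv2.resize(p,None,fx=6,fy=6,interpolation=cv2.INTER_CUBIC))
E
```

```text
time: 14.02
ee_pos: [0.607, -0.0722, 0.2414]
orientation: [0.001, 0.756, 0.654, 0.001]
contact_force: [-2.5, 0.8, 9.7]
opening: 0.02
t 14.03 p [ 0.607  -0.0722  0.2414] yang -8.31 z [ 0.002 -0.001 -1.   ] F [-2.5  0.8  9.7] op 0.02 q [-0.24  0.44 -0.02  1.11 -0.    1.48]
```

View pics/s9z.png

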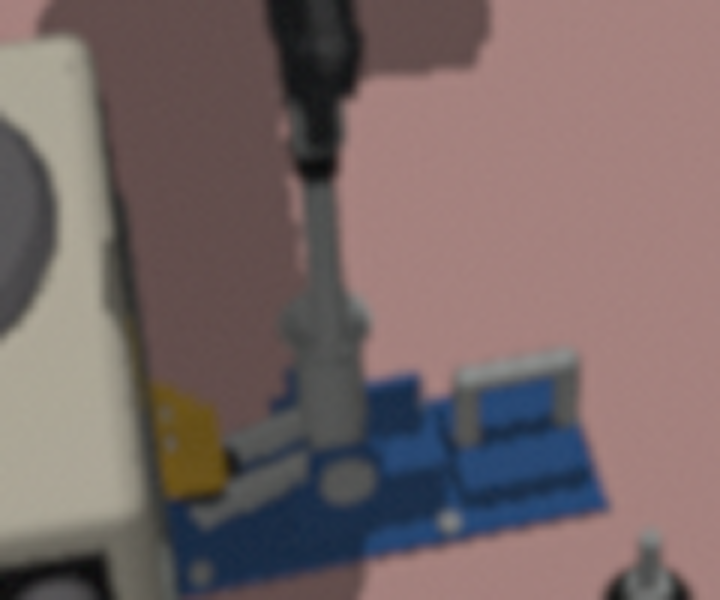

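```bash
python3 -m crank '[[6,0,0,0,-0.03,0,0],[8,0,0,0,-0.04,0,0],[8,0,0.2,0,-0.04,0,0],[8,0,0.2,0,-0.04,0,0],[8,0,0.2,0,-0.04,0,0]]' 115
python3 - <<'E'
from h import *
st()
T=pose(); print('tilt',np.arccos(-T[2,2]))
p,d=cams.read_camera('scene'); cv2.imwrite('pics/scene10.png',p);np.save('pics/scene10.npy',d); p=p[170:290,100:300]; cv2.imwrite('pics/s10z.png',cv2.resize(p,None,fx=4,fy=4,interpolation=cv2.INTER_CUBIC))
E
```

```text
time: 14.7
ee_pos: [0.6124, -0.0351, 0.2378]
orientation: [0.064, 0.753, 0.651, -0.072]
contact_force: [-1.4, -1.9, 4.4]
opening: 0.0194
t 14.7 p [ 0.6124 -0.0351  0.2378] yang -8.32 z [-0.026 -0.19  -0.981] F [-1.4 -1.9  4.4] op 0.0194 q [-0.08  0.46 -0.    1.11 -0.19  1.63]
tilt 0.193140056592237
```

View pics/s10z.png

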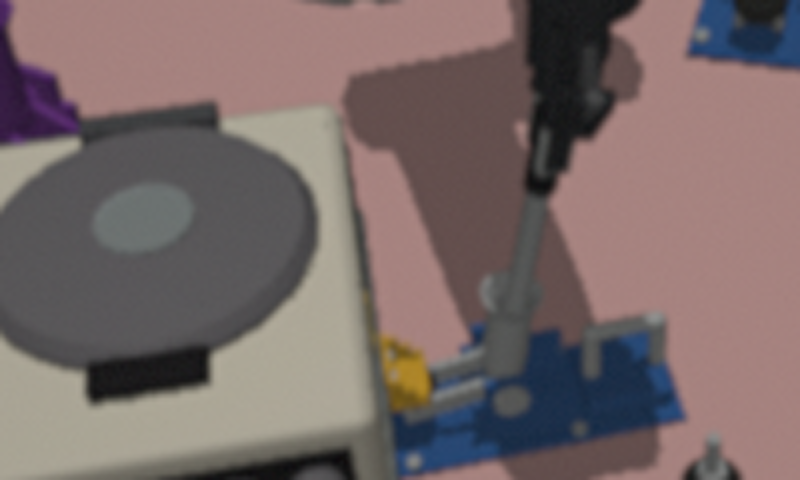

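```bash
python3 -m crank '[[8,0,0.2,0,-0.04,0,0],[8,0,0.2,0,-0.04,0,0],[8,0,0.2,0,-0.04,0,0],[8,0,0.2,0,-0.04,0,0],[8,0,0.2,0,-0.04,0,0]]' 115
python3 - <<'E'
from h import *
st()
T=pose(); print('tilt',np.arccos(-T[2,2]))
p,d=cams.read_camera('scene'); cv2.imwrite('pics/scene11.png',p);np.save('pics/scene11.npy',d); p=p[170:290,100:300]; cv2.imwrite('pics/s11z.png',cv2.resize(p,None,fx=4,fy=4,interpolation=cv2.INTER_CUBIC))
E
```

```text
time: 15.38
ee_pos: [0.6175, -0.0006, 0.2271]
orientation: [0.131, 0.742, 0.64, -0.15]
contact_force: [-2.1, -9.7, 6.4]
opening: 0.0195
t 15.38 p [ 6.175e-01 -6.000e-04  2.271e-01] yang -8.39 z [-0.055 -0.386 -0.921] F [-2.1 -9.7  6.4] op 0.0195 q [ 0.06  0.54  0.05  1.17 -0.39  1.8 ]
tilt 0.40019817994476076
```

View pics/s11z.png

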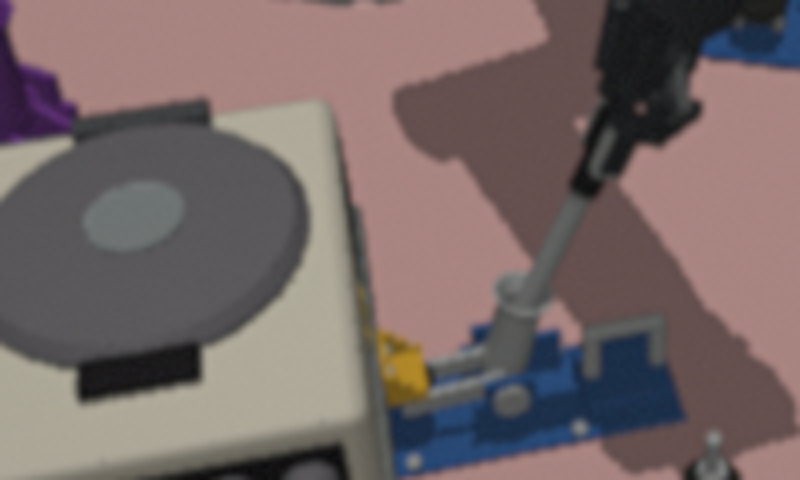

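```bash
python3 -m crank '[[6,0,0.1,0,-0.03,0,0],[6,0,0.1,0,-0.03,0,0],[6,0,0.1,0,-0.03,0,0],[6,0,0.1,0,-0.03,0,0],[6,0,0.1,0,-0.03,0,0]]' 115
python3 - <<'E'
from h import *
st()
T=pose(); print('tilt',np.arccos(-T[2,2]))
def an(C,d):
    # tilt of case top plane (z .17-.22 ring outside lid)
    pass
for i in (3,11,12):
    if i==12:
        p,d=cams.read_camera('scene'); cv2.imwrite('pics/scene12.png',p);np.save('pics/scene12.npy',d); p=p[170:330,80:300]; cv2.imwrite('pics/s12z.png',cv2.resize(p,None,fx=3.6,fy=3.6,interpolation=cv2.INTER_CUBIC))
    d=np.load(f'pics/scene{i}.npy');C=cloud('scene',d); c=np.array([.569,-.279]);n=np.array([.187,.982]);t=np.array([-.982,.187])
    X=(C[...,:2]-c)@t;Y=-(C[...,:2]-c)@n
    # flat top of the lid
    m=(np.hypot(X,Y)<.08)&(C[...,2]>.195)&(d>0); A=np.c_[X[m],Y[m],np.ones(m.sum())]; z=C[...,2][m]
    k=np.linalg.lstsq(A,z,rcond=None)[0]; r=z-A@k; g=abs(r)<.004; k=np.linalg.lstsq(A[g],z[g],rcond=None)[0]
    print(i,m.sum(),g.sum(),k,'tilt',-k[1],'lift at feet (210mm)',-k[1]*210)
E
```

```text
time: 16.05
ee_pos: [0.6214, 0.0257, 0.2139]
orientation: [0.178, 0.728, 0.629, -0.205]
contact_force: [-2.8, -9.0, 6.4]
opening: 0.0194
t 16.05 p [0.6214 0.0257 0.2139] yang -8.35 z [-0.074 -0.518 -0.852] F [-2.8 -9.   6.4] op 0.0194 q [ 0.16  0.63  0.12  1.24 -0.52  1.93]
tilt 0.5501724128910185
3 2589 2296 [ 0.04616064 -0.00026451  0.20677555] tilt 0.00026450584137308053 lift at feet (210mm) 0.05554622668834691
11 2597 2309 [ 0.04519478 -0.01448834  0.20963906] tilt 0.014488343499363732 lift at feet (210mm) 3.0425521348663835
12 2668 2242 [ 0.05093843 -0.0309174   0.21433633] tilt 0.030917402168572 lift at feet (210mm) 6.49265445540012
```

View pics/s12z.png

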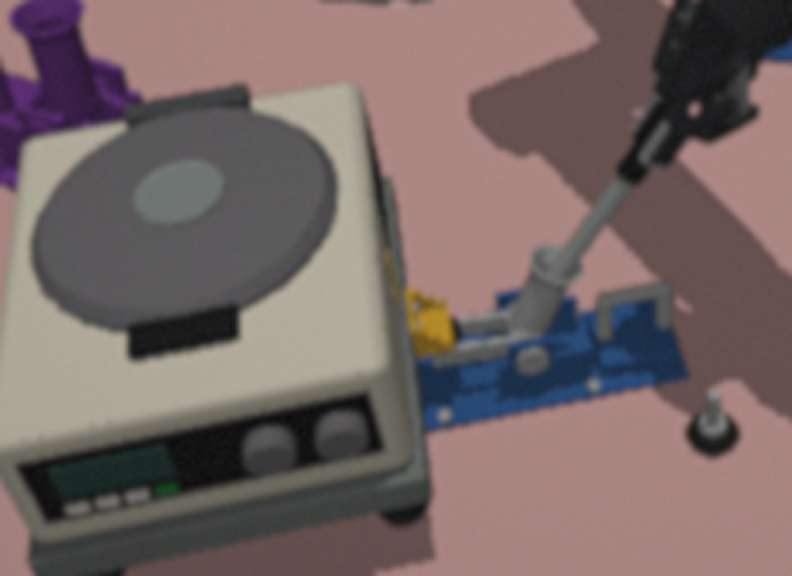

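```bash
python3 -m crank '[[4,0,0.1,0,-0.02,0,0],[4,0,0.1,0,-0.02,0,0],[4,0,0.1,0,-0.02,0,0],[2,0,0.1,0,-0.01,0,0],[0,0,0,0,0,0,0]]' 115
python3 - <<'E'
from h import *
st()
T=pose(); np.save('pics/T13.npy',T); print('tilt',np.arccos(-T[2,2]))
for n in('scene','wrist','top'):
    p,d=cams.read_camera(n); cv2.imwrite(f'pics/{n}13.png',p);np.save(f'pics/{n}13.npy',d)
    if n=='scene': p=p[170:330,80:300]; cv2.imwrite('pics/s13z.png',cv2.resize(p,None,fx=3.6,fy=3.6,interpolation=cv2.INTER_CUBIC))
C3=cloud('scene',np.load('pics/scene3.npy'))
for i in (3,12,13):
    C=cloud('scene',np.load(f'pics/scene{i}.npy'))
    c=np.array([.569,-.279]);n=np.array([.187,.982]);t=np.array([-.982,.187]);X=(C[...,:2]-c)@t;Y=-(C[...,:2]-c)@n
    # case top strips near the bracket side and the far side
    for y0 in(-.105,-.07,0,.07,.105):
        m=(abs(Y-y0)<.012)&(abs(X)<.11)&(C[...,2]>.15); print(i,y0,m.sum(),np.median(C[...,2][m]).round(4),end=' | ')
    p=cv2.imread(f'pics/scene{i}.png');h=cv2.cvtColor(p,cv2.COLOR_BGR2HSV)
    m=(h[...,0]>18)&(h[...,0]<32)&(h[...,1]>150)&(h[...,2]>70)&(C[...,1]>-.2)&(C[...,1]<-.1)&(C[...,0]>.5)&(C[...,0]<.7); Q=C[m]; print('\nyellow',len(Q),Q.mean(0).round(4))
E
```

```text
time: 16.73
ee_pos: [0.6231, 0.0374, 0.2062]
orientation: [0.2, 0.72, 0.623, -0.23]
contact_force: [-2.4, -9.5, 9.3]
opening: 0.0194
t 16.73 p [0.6231 0.0374 0.2062] yang -8.28 z [-0.082 -0.575 -0.814] F [-2.4 -9.5  9.3] op 0.0194 q [ 0.2   0.68  0.16  1.28 -0.58  1.99]
tilt 0.6194820604329107
3 -0.105 620 0.1862 | 3 -0.07 645 0.2018 | 3 0 711 0.2063 | 3 0.07 645 0.202 | 3 0.105 610 0.1862 | 
yellow 135 [ 0.5998 -0.1388  0.055 ]
12 -0.105 632 0.1982 | 12 -0.07 644 0.2061 | 12 0 705 0.2138 | 12 0.07 662 0.2069 | 12 0.105 596 0.1881 | 
yellow 143 [ 0.5982 -0.1425  0.0718]
13 -0.105 576 0.2011 | 13 -0.07 646 0.2049 | 13 0 713 0.2161 | 13 0.07 678 0.2083 | 13 0.105 601 0.1892 | 
yellow 146 [ 0.598  -0.1434  0.0766]
```

View pics/s13z.png

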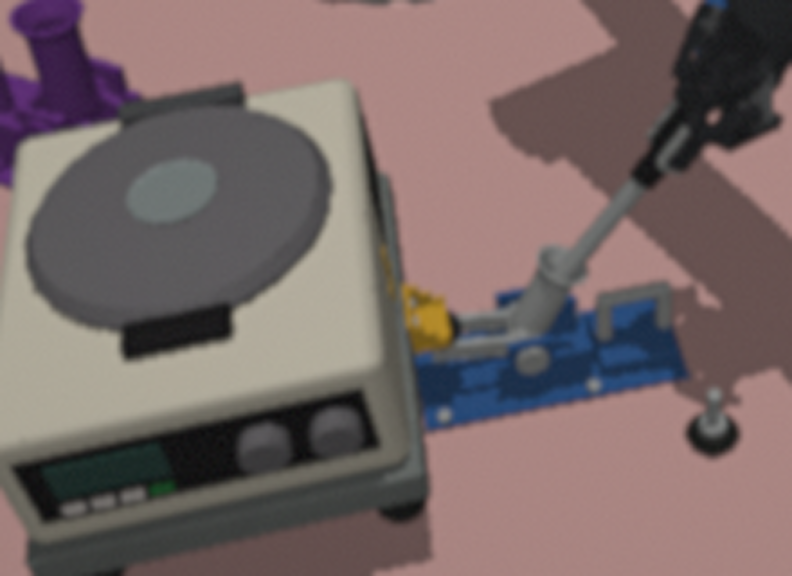

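View pics/wrist13.png

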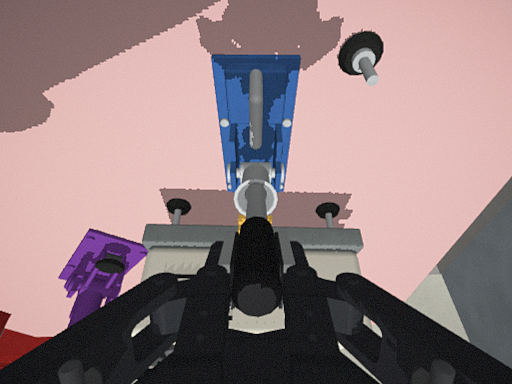

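View pics/top13.png

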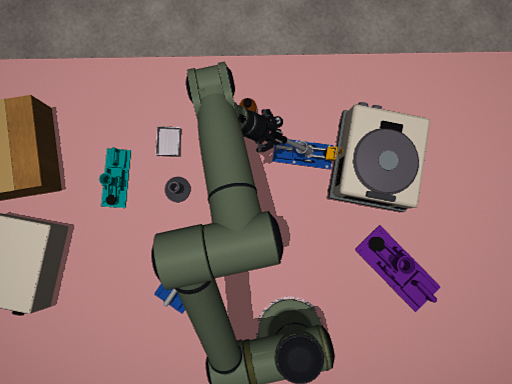

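Run:
```python
from h import *
for k,fs,nm in(('4',[(75/3+160,150+427/3),(490/3+160,150+441/3)],'w4'),('13',[(177,206),(327,209)],'wrist13')):
    T=np.load(f'pics/T{k}.npy');C=cloud('wrist',np.load(f'pics/{nm}.npy'),T);p=cv2.imread(f'pics/{nm}.png').max(2)
    for u,v in fs:
        u,v=int(u),int(v); s=np.s_[v-9:v+9,u-14:u+14]; m=p[s]<50; Q=C[s][m]; print(k,m.sum(),np.percentile(Q[:,2],[5,25,50,75]).round(4),Q.mean(0).round(3))
```

```text
4 251 [0.0049 0.0081 0.0114 0.0126] [ 0.479 -0.144  0.015]
4 243 [0.0054 0.0085 0.0117 0.0129] [ 0.699 -0.187  0.014]
13 262 [0.0221 0.0257 0.0288 0.0306] [ 0.479 -0.146  0.029]
13 245 [0.0219 0.0257 0.0292 0.0309] [ 0.698 -0.188  0.029]
```

```bash
python3 -m crank '[[3,0,0.1,0,-0.015,0,0],[3,0,0.1,0,-0.015,0,0],[0,0,0,0,0,0,0],[0,0,0,0,0,0,0],[0,0,0,0,0,0,0]]' 115; python3 -m crank '[[0,0,0,0,0,0,0],[0,0,0,0,0,0,0],[0,0,0,0,0,0,0],[0,0,0,0,0,0,0],[0,0,0,0,0,0,0]]'
python3 - <<'E'
from h import *
st(); T=pose();p,d=cams.read_camera('wrist'); cv2.imwrite('pics/wrist14.png',p); C=cloud('wrist',d,T); q=p.max(2)
n,l,s,c=cv2.connectedComponentsWithStats(((q<50)&(C[...,2]>.005)&(C[...,2]<.06)&(C[...,1]<-.1)).astype(np.uint8))
for i in range(1,n):
    if s[i,4]>80: Q=C[l==i]; print(s[i],np.percentile(Q[:,2],[5,25,50,75]).round(4),Q.mean(0).round(3))
p,d=cams.read_camera('scene'); C=cloud('scene',d);h=cv2.cvtColor(p,cv2.COLOR_BGR2HSV);cv2.imwrite('pics/scene14.png',p)
m=(h[...,0]>18)&(h[...,0]<32)&(h[...,1]>150)&(h[...,2]>70)&(C[...,1]>-.2)&(C[...,1]<-.1)&(C[...,0]>.5)&(C[...,0]<.7); print('yellow',C[m].mean(0).round(4))
E
```

```text
time: 17.5
ee_pos: [0.6238, 0.0421, 0.2028]
orientation: [0.209, 0.717, 0.62, -0.241]
contact_force: [-2.7, -9.6, 8.4]
opening: 0.0195
time: 18.12
ee_pos: [0.6238, 0.042, 0.2028]
orientation: [0.209, 0.717, 0.62, -0.24]
contact_force: [-2.8, -7.3, 8.9]
opening: 0.0195
t 18.12 p [0.6238 0.042  0.2028] yang -8.3 z [-0.086 -0.598 -0.797] F [-2.8 -7.3  8.9] op 0.0195 q [ 0.22  0.71  0.17  1.3  -0.6   2.02]
[167 198  24  16 258] [0.024  0.027  0.0306 0.0323] [ 0.478 -0.147  0.03 ]
[316 202  23  15 247] [0.0232 0.0273 0.0305 0.0325] [ 0.698 -0.189  0.03 ]
[ 97 254  29  15 314] [0.0417 0.0486 0.0527 0.0532] [ 0.295 -0.283  0.051]
yellow [ 0.5976 -0.144   0.078 ]
```

View pics/wrist14.png

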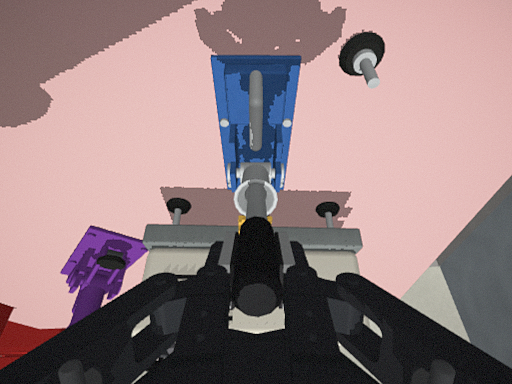

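View pics/scene14.png

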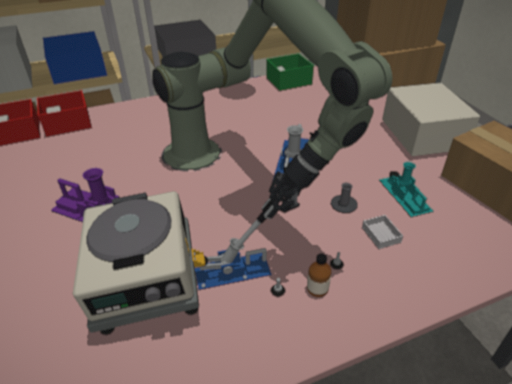

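Both bracket-side feet read about 19 mm clear, the pose is steady, and the bystanders look unmoved. I'm handing the job in.

```bash
python3 -c "
from workcell import ctrl
print(ctrl.sign_off())"
```

```text
the job is handed in; nothing more can be done
None
```

The centrifuge is jacked up on its bracket side, and the arm was still holding the handle when I handed the job in at about 18 s. The hand-in reports no verdict.

1. **Jack:** I slid the small blue jack by its bail until its saddle was under the yellow bracket. By the wrist camera, the saddle and the marked lift point agreed to about 1 mm. My other estimates of the lift point spread 2–5 mm, the outlier being the one taken from the feet. The jack's heading ended about 2° off square to the case.
2. **Handle:** I took the bar from its stand and pushed it down in the socket until it met the floor. The contact came at the height expected for a fully seated bar, with about 12 N of push.
3. **Lift:** I pulled the bar over to about 0.65 rad, still gripped at 115 N, with a wrist force of about 12 N. The arm pose was steady over the last 0.6 s.

**Last checks**
- **Feet:** wrist depth on the tops of both rubber pads shows them risen about 19 mm. The bracket rose 23 mm, which also works out to about 19 mm at the feet. One earlier cross-check, the slope of the lid in the scene camera's depth, read much lower (6.5 mm when the lid height gave 15 mm). I discarded it because the depth over the lid was distorted.
- **Surroundings:** in the last pictures the new feet, the bottle and the tray look unmoved, by eye only. I did not measure the centrifuge for sliding, but saw no sign of it.

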